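Lower a ratchet-propped vanity mirror to its first notch

ROBOT

A 6-joint arm with a two-finger parallel gripper is mounted at the origin on the work surface. World frame = base frame: x ahead of the robot, y to its left, z up, the work surface at z = 0. Lengths are in mm, angles in rad, forces in N, time in s.
With the tool pointing down it reaches from about 275 to 975 mm from the base axis. Payload 8.4 kg.
Tool frame: the origin (TCP) lies at the very end of the fingers, on their centre line; the grasp point (between the pads) lies 19 mm behind it; z points along the fingers, y is the line along which they close (so a half turn about z gives the same grasp; the last joint's range is limited). The gripper opens to 92 mm and grips with 3 to 60 N. Pads are 20 mm wide; open, the fingers measure 128 mm over their backs; the gripper's body (75 mm by 189 mm) begins 69 mm behind the grasp point.
Start: joints at [-1.256, 0.353, 1.633, -0, 1.155, -0.002], TCP at [194.703, -593.901, 214.583] pointing down, gripper open.
Joint ranges: [-2.63, 2.63], [-0.92, 2.1], [0.06, 2.66], [-1.3, 4.44], [0, 2.69], [-3.02, 3.02]. Speed limits (rad/s): [2.22, 2.22, 2.79, 3.14, 3.14, 3.14].

INTERFACE

Orientations are given as a unit quaternion [w, x, y, z].
In Python, from bench import telemetry, eyes, order gives the robot as it stands. The module is installed in compiled form; this text tells all that it offers.
- The arm moves only by the tool play_rows, never from a script. Its arguments are lists of equal length, an entry for each row: "delta_rot": the turn, a rotation vector about the tool's x, y, z in rad, a list of three; "slide": the shift along the tool's x, y, z in cm, a list of three; "gripper": the finger opening in cm, from 0 to 9.19. In form: {"delta_rot": [[ax, ay, az], ...], "slide": [[x, y, z], ...], "gripper": [gripper, ...]}. A call has 1 to 10 rows; each row is the pose to reach, as a shift and turn from the pose commanded when the call began, along the tool's axes at that moment; what a row does not reach only later rows make up. A row lasts 1/8 s, in which the tool goes at most 62.5 mm and 10.7 degrees, less where a joint would pass 70% of its speed; a pose out of reach is approached as far as the arm can. A call with a gripper value outside its range is refused whole. The fingers move at their own pace and stop on an object; "force" is the grip in N (left out, the last holds). Time passes only in rows, so rows that repeat a pose let the fingers close. It gives the time, the measured TCP pose, the force, the opening and the grip force at its end, in the units of the state.
- telemetry.get_obs(): the state, without advancing time (a new reading comes with each control period).
- eyes.snapshot(name): name is "scene" or "top" or "wrist"; returns (picture, depth): 420x560x3 uint8, red, green, blue; 420x560 float32, mm along the optical axis (not along the pixel's ray), 0 where there is no reading.
- eyes.camera_info(name): a dict with "camera_matrix" (3x3 intrinsics, pixels), "distortion" ([k1, k2, p1, p2, k3] as OpenCV has them; the pictures are not rectified), "eye" and "rotation" of the camera in the world. Camera axes: x right, y down, z forward; pixel columns grow to the right and rows downward; lengths in mm; the calibration is good to about 2 mm. A picture is of the moment at which its call begins: read the wrist's pose just before it. camera_info takes no time and is no camera call; for the wrist camera it gives the pose at the moment of the call.
- order.sign_off(): hands the job in; it is judged then, once.
The state is a dict: "t": time; "joint_positions": joint angles; "dq": joint speeds; "effort": joint torques, N m; "tool_pos": TCP position; "eef_rot": TCP orientation; "ft_force": force on the tool from outside, world axes, zero at the start; "ft_torque": the same for the moment, N m; "finger_gap": opening from 0.0 (shut) to 1.0 (fully open); "finger_force": force on a finger pad.
Only numpy, scipy, OpenCV 4.12 (cv2) and the standard library are available. Lean on these libraries where they do the work, as an engineer would, in place of code of your own. Each camera call takes 0.05 s, during which the arm holds its last target. There are 200 camera calls.

TASK

The vanity mirror stands propped too steeply and its ratchet will not let it down: raise it (the rose sleeve at its free end is the handle) through the notches until it gently meets the top stop, so that the pawl trips, lower it by hand all the way until it lies flat, which sets the pawl again, then raise it and ease it back onto its first (lowest) notch and let go. Never let the mirror drop, never force it against the pawl or the top stop, and leave the other things on the counter and on the stand's ledge alone.

Things in the scene. Friction and masses are not known exactly. Their poses are not given: they have to be found in the camera images.
- stand: Fixed maple mirror stand, base plate 240 x 335 x 12 mm; origin on the counter under it, x from the mirror's handle side to its hinge side, z up. The hinge line runs along y at x = +100, z = +95 mm. A ledge on its +y side (y 115 to 191 mm) holds lipstick and comb; the ratchet stands on its -y side (y -98 to -132 mm).
- mirror (a joint): Angle (rad) of the mirror board (135 x 190 x 12 mm, about 0.45 kg, silver glass on top) about the hinge: 0 = flat and level, growing as the handle end rises; at angle a the sleeve's centre lies at stand x = 100 - 200 cos a, y = 0, z = 95 + 200 sin a (mm). The ratchet lets it rise freely and holds it from falling. Held at the sleeve it weighs up to about 3 N. Let fall, it gains 2 rad/s.
- handle (a point): Centre of the rose round sleeve (14 mm diameter, 78 mm long, along the stand's y) at the mirror's free end, 200 mm from the hinge, on two gold arms 90 mm apart; 55 mm from its centre to the board's edge, open. It spins freely on its rod, so a gripper pinching it across its axis (fingers on its two sides along the stand's x) can point straight down all the way.
- hinge (a point): Middle of the mirror's hinge line. Four notches 0.21 rad apart: the mirror rests at about 0.34, 0.55, 0.76 (where it starts) or 0.97 rad, all up to 0.06 higher or lower together. The top stop meets anywhere from 1.23 to 1.54 rad, set by hand apart from the notches; the pawl trips just before it (0.01 to 0.03 rad). So the stop must be felt; it is stiff: some 3 to 5 N per mm at the sleeve.
- bracket: Dark steel ratchet bracket, fixed on the stand, with the stop; origin and axes as the stand's, but set up to 3 mm higher or lower. More than 38 N between it (stop or pawl) and the mirror, about 12 N at the sleeve, damages it; resting load about 7 N.
- pawl_pivot (a point): Pivot of the red pawl at the foot of the gold toothed quadrant. Lifted to the top stop, the pawl trips just before it, tips outward and stays out: nothing holds the mirror then and it must be carried down. Lying flat tips it back in; on the next rise it clicks into the notches. After a click the mirror must be eased back some 0.05 to 0.15 rad to rest on the pawl.
- lipstick: Bystander: gold lipstick tube, 22 mm diameter, 72 mm tall, upright on the stand's ledge; origin under its foot.
- comb: Bystander: round tortoiseshell comb, 68 mm diameter, 6 mm thick, flat on the stand's ledge; origin under its centre.
- perfume: Bystander: frosted perfume bottle with gold cap, 34 x 60 x 109 mm, upright on the counter; origin under its foot.
- compact: Bystander: open gold compact, 76 mm diameter, lid up, about 85 mm tall; origin under its base.
- curler: Bystander: pink eyelash curler, 150 x 60 x 16 mm, lying on the counter; origin under it.
- cream: Bystander: cream jar, 56 mm diameter, 45 mm tall; origin under its foot.

How it is judged:
By the outcome, as a careful person would: the job done as asked, in the order asked, and still so for the second after the job is handed in, with the robot touching nothing.
It also fails if it takes over 72 s, if anything falls off the work surface, if the arm or the gripper's body presses on something with over 40 N, if the wrist force passes 120 N, or if a joint passes its speed limit or range.

## Working session

There is one attempt and no reset: what is moved stays moved. The work goes in short steps, Python scripts to look and compute and a tool call to move; the robot and the scene stay as the last step left them, time stands still between calls to the robot, and variables do not carry over. Pictures are saved under pics/ and viewed, at most 10 in all, crops included, and the job is handed in when it is done.

Besides the shell and the picture viewer there is one more tool, called after "Call:" in YAML: its name, and indented under it one key for each argument. play_rows: Moves the arm, as the interface text tells. Its arguments: {"type":"object","properties":{"delta_rot":{"type":"array"},"slide":{"type":"array"},"gripper":{"type":"array"},"force":{"type":"number"}},"required":["delta_rot","slide","gripper"]}

```bash
mkdir -p pics
python3 - <<'E'
from bench import telemetry, eyes
import cv2, numpy as np
o=telemetry.get_obs(); print(o)
for n in ("scene","top"):
    p,d=eyes.snapshot(n); cv2.imwrite(f"pics/{n}0.png",p[:,:,::-1]); np.save(f"pics/{n}0.npy",d); i=eyes.camera_info(n); print(n,i)
E
```

```text
{'t': 0.0, 'joint_positions': array([-1.25638170e+00,  3.53637569e-01,  1.63410272e+00, -7.38925879e-06,
        1.15522828e+00, -2.35605220e-03]), 'dq': array([-0.0003003 , -0.00025411,  0.00033824,  0.00113436,  0.0001064 ,
       -0.00058001]), 'effort': array([-1.66903457e-03, -5.93844938e+01, -3.34219122e+01,  6.96683466e-02,
        2.33694183e-02, -1.37699594e-04]), 'tool_pos': array([ 194.55963639, -593.43067589,  213.88375669]), 'eef_rot': array([-6.79076978e-04,  9.87482772e-01,  1.57725401e-01, -1.10244887e-04]), 'ft_force': array([-0.57963044, -1.50201394,  0.26293663]), 'ft_torque': array([-0.04268145,  0.01083538, -0.018727  ]), 'finger_force': 0.0, 'finger_gap': 1.0013475329094252}
scene {'camera_matrix': array([[422.35304929,   0.        , 280.97765607],
       [  0.        , 422.35304929, 211.14140246],
       [  0.        ,   0.        ,   1.        ]]), 'distortion': array([-0.10080517,  0.        ,  0.        ,  0.        ,  0.        ]), 'eye': array([1249.31877037, -275.24802936,  874.90897626]), 'rotation': array([-0.30038143,  0.77972996,  0.51282091, -0.1969947 ])}
top {'camera_matrix': array([[422.15848592,   0.        , 281.42363767],
       [  0.        , 422.15848592, 214.7817433 ],
       [  0.        ,   0.        ,   1.        ]]), 'distortion': array([0.01980116, 0.        , 0.        , 0.        , 0.        ]), 'eye': array([ 445.36363507,    5.05550796, 1083.99066502]), 'rotation': array([-0.0577751 ,  0.70623509, -0.70200439,  0.07130131])}
```

View pics/scene0.png

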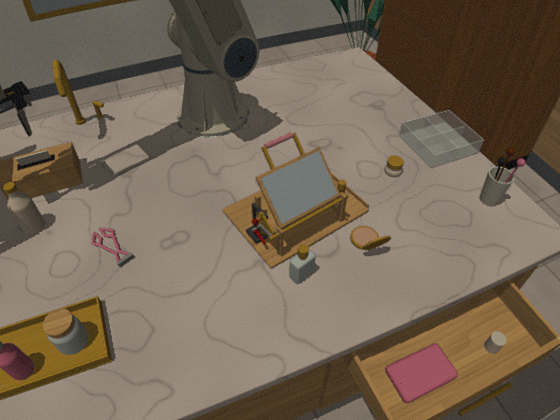

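View pics/top0.png

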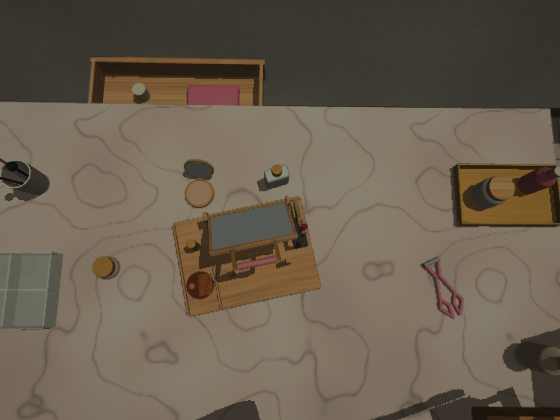

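The scene view shows the stand mid-counter with the sleeve at about (280,140). In the top view the sleeve is at about (257,264) and the base corners are near (174,222), (304,198), (319,288) and (189,314).

```bash
cat > h.py <<'E'
import cv2, numpy as np
from scipy.spatial.transform import Rotation as R
def quat(q): return R.from_quat([q[1],q[2],q[3],q[0]])
def world(i,px,depth):
    n=cv2.undistortPoints(np.array(px,float).reshape(-1,1,2),i["camera_matrix"],i["distortion"]).reshape(-1,2)
    return (quat(i["rotation"]).as_matrix()@(np.c_[n,np.ones(len(n))]*np.array(depth).reshape(-1,1)).T).T+i["eye"]
def onplane(i,px,z):
    a=world(i,px,np.ones(len(px)))-i["eye"]; return i["eye"]+a*((z-i["eye"][2])/a[:,2])[:,None]
E
python3 - <<'E'
from h import *; from bench import eyes
for n,box in (("top",(225,285,250,275)),("scene",(258,300,128,152))):
    i=eyes.camera_info(n); p=cv2.imread(f"pics/{n}0.png")[:,:,::-1].astype(int); d=np.load(f"pics/{n}0.npy")
    m=np.zeros(d.shape,bool); x0,x1,y0,y1=box
    m[y0:y1,x0:x1]=((p[...,0]-p[...,1]>35)&(p[...,2]-p[...,1]>0))[y0:y1,x0:x1]
    v,u=np.nonzero(m&(d>0)); w=world(i,np.c_[u,v],d[v,u]); print(n,len(u),np.median(w,0),w.min(0),w.max(0),u.min(),u.max(),v.min(),v.max())
    c=w-w.mean(0); print("axis",np.linalg.svd(c)[2][0])
i=eyes.camera_info("top")
# base plate points by depth, z 8..16
d=np.load("pics/top0.npy"); v,u=np.mgrid[0:420,0:560]; w=world(i,np.c_[u.ravel(),v.ravel()],d.ravel()).reshape(420,560,3)
m=((w[...,2]>6)&(w[...,2]<200)); m[:190]=0;m[320:]=0;m[:,:170]=0;m[:,325:]=0
m=m.astype(np.uint8); m=cv2.morphologyEx(m,cv2.MORPH_OPEN,np.ones((3,3)))
c=max(cv2.findContours(m,cv2.RETR_EXTERNAL,2)[0],key=cv2.contourArea)
b=cv2.boxPoints(cv2.minAreaRect(c)); print(b); W=onplane(i,b,12); print(W, W.mean(0)); print(np.linalg.norm(np.diff(W,axis=0),axis=1), np.arctan2(*(W[1]-W[0])[[1,0]]))
for nm,px,z in (("lip",(192,245),84),("perf",(277,170),109),("compact",(200,192),10),("cream",(104,267),45),("comb",(200,286),18)): print(nm,onplane(i,[px],z)[0].round())
E
```

```text
Traceback (most recent call last):
  File "h.py", line 5, in world
    n=cv2.undistortPoints(np.array(px,float).reshape(-1,1,2),i["camera_matrix"],i["distortion"]).reshape(-1,2)
      ~~~~~~~~~~~~~~~~~~~^^^^^^^^^^^^^^^^^^^^^^^^^^^^^^^^^^^^^^^^^^^^^^^^^^^^^^^^^^^^^^^^^^^^^^^
cv2.error: OpenCV(4.12.0) /io/opencv/modules/calib3d/src/undistort.dispatch.cpp:347: error: (-215:Assertion failed) CV_IS_MAT(_src) && CV_IS_MAT(_dst) && (_src->rows == 1 || _src->cols == 1) && (_dst->rows == 1 || _dst->cols == 1) && _src->cols + _src->rows - 1 == _dst->rows + _dst->cols - 1 && (CV_MAT_TYPE(_src->type) == CV_32FC2 || CV_MAT_TYPE(_src->type) == CV_64FC2) && (CV_MAT_TYPE(_dst->type) == CV_32FC2 || CV_MAT_TYPE(_dst->type) == CV_64FC2) in function 'cvUndistortPointsInternal'
```

```bash
cat > m.py <<'E'
from h import *; from bench import eyes
for n,box in (("top",(230,285,250,275)),("scene",(258,300,128,152))):
    i=eyes.camera_info(n); p=cv2.imread(f"pics/{n}0.png")[:,:,::-1].astype(int); d=np.load(f"pics/{n}0.npy")
    m=np.zeros(d.shape,bool); x0,x1,y0,y1=box
    if n=="top": print(p[264,257],p[264,250],p[262,265])
    else: print(p[140,280])
    m[y0:y1,x0:x1]=((p[...,0]-p[...,1]>35)&(p[...,2]-p[...,1]>-8))[y0:y1,x0:x1]
    v,u=np.nonzero(m&(d>0)); print(len(u))
    if len(u)<3: continue
    w=world(i,np.c_[u,v],d[v,u]); print(n,len(u),np.median(w,0),w.min(0),w.max(0),u.min(),u.max(),v.min(),v.max())
    c=w-w.mean(0); print("axis",np.linalg.svd(c)[2][0])
i=eyes.camera_info("top")
d=np.load("pics/top0.npy"); v,u=np.mgrid[0:420,0:560]; w=world(i,np.c_[u.ravel(),v.ravel()],d.ravel()).reshape(420,560,3)
m=((w[...,2]>6)&(w[...,2]<30)); m[:190]=0;m[320:]=0;m[:,:170]=0;m[:,325:]=0
m=m.astype(np.uint8); m=cv2.morphologyEx(m,cv2.MORPH_OPEN,np.ones((3,3)))
c=np.vstack([k for k in cv2.findContours(m,cv2.RETR_EXTERNAL,2)[0] if cv2.contourArea(k)>150])
b=cv2.boxPoints(cv2.minAreaRect(c)); print(b); W=onplane(i,b,12); print(W, W.mean(0)); print(np.linalg.norm(np.diff(W,axis=0),axis=1), np.arctan2(*(W[1]-W[0])[[1,0]]))
for nm,px,z in (("lip",(192,245),84),("perf",(277,170),109),("compact",(200,192),10),("cream",(104,267),45),("comb",(200,286),18)): print(nm,onplane(i,[px],z)[0].round())
E
python3 m.py
```

```text
[122  73  70] [132  84  82] [127  78  75]
214
top 214 [503.61892872  39.22276431 242.3557199 ] [491.73057533   1.57034757 236.63734996] [517.72669374  74.77625997 247.82000422] 238 275 256 269
axis [-0.21685903  0.97617282  0.00766698]
[126  78  77]
124
scene 124 [506.89586492  40.70870178 239.70527284] [221.8353972    2.02220461  -1.87505575] [519.70846459 129.7789771  244.37728793] 265 292 133 147
axis [ 0.7339726  -0.31055496  0.60401973]
[[161.91707 194.94633]
 [294.88297 166.45366]
 [320.85858 287.67316]
 [187.89267 316.16583]]
[[ 693.37092626  294.25446638   12.        ]
 [ 773.62541296  -50.10506102   12.        ]
 [ 458.66595287 -114.72583188   12.        ]
 [ 388.43017028  213.72351407   12.        ]] [578.52311559  85.78677189  12.        ]
[353.5877073  321.52030345 335.87503332] -1.341828985920703
lip [556. 198.  84.]
perf [735.  -2. 109.]
compact [703. 197.  10.]
cream [506. 414.  45.]
comb [461. 186.  18.]
```

Stand origin is near (546, 52) with yaw 0.215. The sleeve is near (505, 40, 236), which gives an angle of about 0.78 and agrees with the given data. Next I move above it.

Call:
play_rows:
  delta_rot:
    - [0,0,0]
    - [0,0,-0.15]
    - [0,0,-0.3]
    - [0,0,-0.45]
    - [0,0,-0.6]
    - [0,0,-0.8]
    - [0,0,-0.95]
    - [0,0,-1.1]
    - [0,0,-1.3]
    - [0,0,-1.47]
  slide:
    - [0,0,-6]
    - [4,-4,-11]
    - [9,-9,-11]
    - [14,-14,-11]
    - [19,-19,-11]
    - [24,-24,-11]
    - [29,-29,-11]
    - [34,-34,-11]
    - [39,-39,-11]
    - [44,-44,-11]
  gripper: [4.5,4.5,4.5,4.5,4.5,4.5,4.5,4.5,4.5,4.5]
  force: 20

```text
t: 1.35
tool_pos: [441.9, -104.4, 324.6]
eef_rot: [0.0, 0.624, 0.781, 0.0]
ft_force: [0.7, -0.5, 0.3]
finger_gap: 0.492
finger_force: 0.0
```

```bash
cat > go.py <<'E'
# print slide (cm, tool axes) + yaw to a target world point
import sys; from h import *; from bench import telemetry
o=telemetry.get_obs(); M=quat(o["eef_rot"]).as_matrix(); t=np.array(eval(sys.argv[1]))
print(o["t"],o["tool_pos"],"y ang",np.arctan2(M[1,1],M[0,1]),"z",M[:,2],"slide",(M.T@(t-o["tool_pos"])/10).round(2),o["ft_force"].round(2),o["finger_gap"])
E
python3 go.py [505,40,310]
```

```text
1.35 [ 441.91744215 -104.38681977  324.60621013] y ang 0.2220193137969259 z [ 2.86725044e-04 -1.64360300e-04 -9.99999945e-01] slide [12.7   9.33  1.46] [ 0.73 -0.54  0.26] 0.4916692363685754
```

Call:
play_rows:
  delta_rot:
    - [0,0,0]
    - [0,0,0]
    - [0,0,0]
  slide:
    - [0,0,0]
    - [0,0,0]
    - [0,0,0]
  gripper: [4.5,4.5,4.5]

```text
t: 1.72
tool_pos: [440.9, -107.5, 324.5]
eef_rot: [-0.0, 0.628, 0.778, -0.0]
ft_force: [-0.3, 0.1, -0.4]
finger_gap: 0.49
finger_force: 0.0
```

```bash
python3 go.py [505,40,290]
python3 - <<'E'
from bench import eyes; import cv2,numpy as np
i=eyes.camera_info("wrist");print(i)
p,d=eyes.snapshot("wrist"); cv2.imwrite("pics/w1.png",p[:,:,::-1]); np.save("pics/w1.npy",d)
E
```

```text
1.725 [ 440.93851846 -107.49526103  324.45467189] y ang 0.2133674621476379 z [-4.42040112e-04 -2.06220945e-04 -9.99999881e-01] slide [13.06  9.39  3.44] [-0.28  0.11 -0.4 ] 0.4904364188708247
{'camera_matrix': array([[344.10675716,   0.        , 277.22121704],
       [  0.        , 344.10675716, 209.84862326],
       [  0.        ,   0.        ,   1.        ]]), 'distortion': array([0.00914224, 0.        , 0.        , 0.        , 0.        ]), 'eye': array([423.47587481, -27.30586513, 493.92083112]), 'rotation': array([0.14721702, 0.98342982, 0.10474034, 0.01491298])}
```

View pics/w1.png

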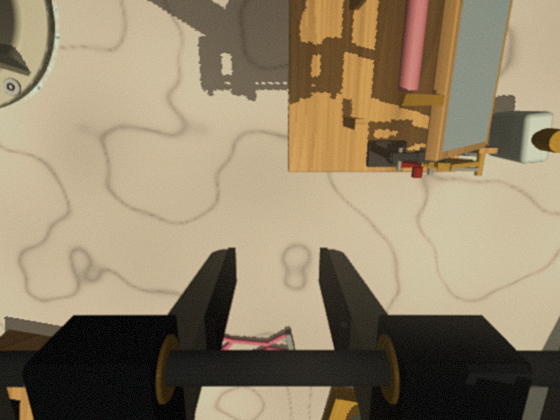

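The wrist view shows the sleeve at about (413, 0–88), the bracket and red pawl near (415,165), and the perfume at (530,135). I'll go above the sleeve.

Call:
play_rows:
  delta_rot:
    - [0,0,0]
    - [0,0,0]
    - [0,0,0]
    - [0,0,0]
    - [0,0,0]
    - [0,0,0]
    - [0,0,0]
  slide:
    - [3,2,0]
    - [6,4,0]
    - [9,7,0]
    - [13.1,9.4,0]
    - [13.1,9.4,0]
    - [13.1,9.4,0]
    - [13.1,9.4,0]
  gripper: [4.5,4.5,4.5,4.5,4.5,4.5,4.5]

```text
t: 2.65
tool_pos: [504.9, 40.3, 324.6]
eef_rot: [0.0, 0.628, 0.779, -0.0]
ft_force: [1.0, 0.2, 0.4]
finger_gap: 0.49
finger_force: 0.0
```

```bash
python3 go.py [505,40,217]
python3 - <<'E'
from h import *; from bench import eyes
i=eyes.camera_info("wrist")
p,d=eyes.snapshot("wrist"); cv2.imwrite("pics/w2.png",p[:,:,::-1]); np.save("pics/w2.npy",d)
p=p.astype(int); m=(p[...,0]-p[...,1]>45)&(p[...,2]-p[...,1]>-8)
v,u=np.nonzero(m&(d>0)); w=world(i,np.c_[u,v],d[v,u]); k=(w[:,2]>200)&(w[:,2]<270)&(np.hypot(w[:,0]-505,w[:,1]-40)<70); w=w[k]
print(k.sum(),np.median(w,0),w.min(0),w.max(0)); print(np.linalg.svd(w-w.mean(0),full_matrices=False)[2][0])
q=w[:,:2]@[.977,.213]; print("stand x range",np.percentile(q,[2,50,98]), "z max",np.percentile(w[:,2],98))
E
```

```text
2.65 [504.91659538  40.33148681 324.64976882] y ang 0.21400839831341448 z [-7.40745224e-06 -2.48661009e-04 -9.99999969e-01] slide [-0.03  0.   10.76] [0.98 0.18 0.35] 0.4901465322022617
31 [504.19100601  29.08665263 240.00309758] [491.91766171   4.45153774 238.37625794] [515.75272655  64.8041063  243.04960679]
[ 0.20794553 -0.97806936  0.01178951]
stand x range [494.39132094 496.69468439 505.09857834] z max 242.76557618268956
```

View pics/w2.png

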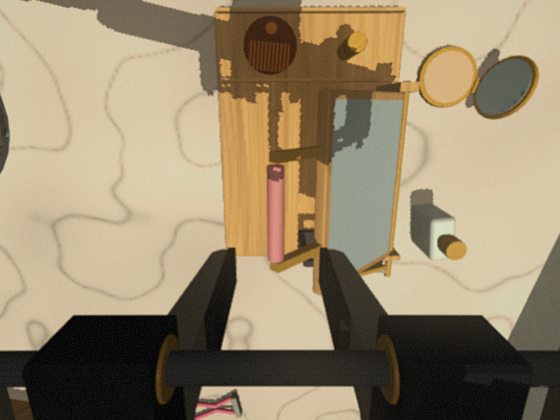

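The sleeve sits at about (276,215), between and in line with the fingers. Its ends are at rows 165 and 262.

Run:
```python
from h import *; from bench import eyes
i=eyes.camera_info("wrist"); p=cv2.imread("pics/w2.png")[:,:,::-1].astype(int); d=np.load("pics/w2.npy")
for v in (185,205,225,245):
    u=np.arange(255,300); w=world(i,np.c_[u,0*u+v],d[v,255:300]); k=(w[:,2]>220)&(w[:,2]<260); w=w[k]
    s=w[:,:2]@[.977,.213]; print(v,u[k].min(),u[k].max(),w.mean(0).round(1),s.min().round(1),s.max().round(1),w[:,2].max().round(1))
print("tcp s",np.dot([504.9,40.3],[.977,.213]))
w=world(i,[[276,166],[276,262]],[d[190:250,276].mean()]*2);print(w,w.mean(0))
```

```text
185 267 284 [498.1  63.6 240.6] 493.7 506.6 242.5
205 267 284 [501.4  48.2 240.4] 493.5 506.7 242.7
225 267 284 [504.8  32.3 240.5] 493.3 506.8 242.3
245 268 284 [508.7  16.  240.8] 494.0 506.9 242.3
tcp s 501.87119999999993
[[495.78369966  75.8856612  229.68813626]
 [510.78901979   6.4923872  251.42427319]] [503.28635973  41.1890242  240.55620473]
```

Call:
play_rows:
  delta_rot:
    - [0,0,0]
    - [0,0,0]
    - [0,0,0]
    - [0,0,0]
    - [0,0,0]
    - [0,0,0]
    - [0,0,0]
    - [0,0,0]
    - [0,0,0]
    - [0,0,0]
  slide:
    - [0,-0.15,3]
    - [0,-0.15,6]
    - [0,-0.15,9]
    - [0,-0.15,10.8]
    - [0,-0.15,10.8]
    - [0,-0.15,10.8]
    - [0,-0.15,10.8]
    - [0,-0.15,10.8]
    - [0,-0.15,10.8]
    - [0,-0.15,10.8]
  gripper: [4.5,4.5,4.5,4.5,4.5,1,1,1,1,1]
  force: 15

```text
t: 3.95
tool_pos: [503.4, 41.3, 216.6]
eef_rot: [-0.0, 0.627, 0.779, -0.0]
ft_force: [-2.5, -1.8, 2.6]
finger_gap: 0.144
finger_force: 15.0
```

```bash
cat > arc.py <<'E'
# slides (cm, tool y,z) along the arc; a0 -> list of angles
import sys; import numpy as np
a0=float(sys.argv[1]); 
for a in eval(sys.argv[2]): print(round(a,3),"y",round(20*(np.cos(a0)-np.cos(a)),2),"z",round(-20*(np.sin(a)-np.sin(a0)),2))
E
python3 go.py [505,40,217]; python3 arc.py 0.778 "np.arange(.778,1.25,.045)"
```

```text
3.95 [503.43042929  41.31387646 216.63709757] y ang 0.21611299285479685 z [-6.31980505e-04 -2.78200522e-04 -9.99999762e-01] slide [-0.16  0.13 -0.04] [-2.51 -1.8   2.63] 0.14435690341362623
0.778 y 0.0 z -0.0
0.823 y 0.65 z -0.63
0.868 y 1.32 z -1.22
0.913 y 2.02 z -1.79
0.958 y 2.74 z -2.32
1.003 y 3.49 z -2.82
1.048 y 4.26 z -3.29
1.093 y 5.05 z -3.72
1.138 y 5.86 z -4.12
1.183 y 6.68 z -4.48
1.228 y 7.52 z -4.8
```

Call:
play_rows:
  delta_rot:
    - [0,0,0]
    - [0,0,0]
    - [0,0,0]
    - [0,0,0]
    - [0,0,0]
    - [0,0,0]
    - [0,0,0]
    - [0,0,0]
    - [0,0,0]
    - [0,0,0]
  slide:
    - [0,0.65,-0.63]
    - [0,1.32,-1.22]
    - [0,2.02,-1.79]
    - [0,2.74,-2.32]
    - [0,3.49,-2.82]
    - [0,4.26,-3.29]
    - [0,5.05,-3.72]
    - [0,5.86,-4.12]
    - [0,6.68,-4.48]
    - [0,6.68,-4.48]
  gripper: [1,1,1,1,1,1,1,1,1,1]

```text
t: 5.2
tool_pos: [569.9, 55.9, 261.6]
eef_rot: [0.0, 0.627, 0.779, 0.0]
ft_force: [-1.7, -2.4, 1.4]
finger_gap: 0.144
finger_force: 15.0
```

Call:
play_rows:
  delta_rot:
    - [0,0,0]
    - [0,0,0]
    - [0,0,0]
  slide:
    - [0,0,0]
    - [0,0,0]
    - [0,0,0]
  gripper: [1,1,1]

```text
t: 5.58
tool_pos: [568.8, 55.7, 261.1]
eef_rot: [-0.0, 0.627, 0.779, -0.0]
ft_force: [-0.3, -2.4, -2.2]
finger_gap: 0.143
finger_force: 15.0
```

```bash
python3 go.py [505,40,217]
python3 - <<'E'
from h import *; from bench import eyes
out=[]
for n,b in (("scene",(230,110,350,270)),("top",(180,180,330,320))):
    p,d=eyes.snapshot(n); cv2.imwrite(f"pics/{n}1.png",p[:,:,::-1]); np.save(f"pics/{n}1.npy",d)
    x0,y0,x1,y1=b; out.append(cv2.resize(p[y0:y1,x0:x1,::-1],(400,500),interpolation=2))
cv2.imwrite("pics/c1.png",np.hstack(out))
E
```

```text
5.575 [568.78271899  55.69369176 261.14470727] y ang 0.21598486772099926 z [-2.89196907e-04 -4.44194232e-05 -9.99999957e-01] slide [-0.17 -6.57  4.42] [-0.27 -2.41 -2.16] 0.14308247708259328
```

View pics/c1.png

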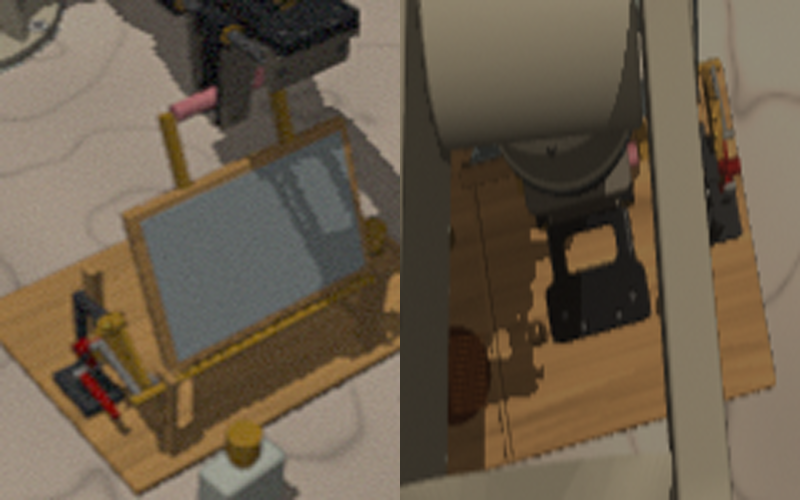

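The mirror follows the gripper, and the scene crop shows the sleeve pinched at about (205,100) with the pawl in the quadrant. The images can't resolve the stop, so I'll feel for it in small steps.

Call:
play_rows:
  delta_rot:
    - [0,0,0]
    - [0,0,0]
    - [0,0,0]
    - [0,0,0]
  slide:
    - [0,0.19,-0.07]
    - [0,0.37,-0.14]
    - [0,0.56,-0.22]
    - [0,0.56,-0.22]
  gripper: [1,1,1,1]
  force: 8

```text
t: 6.18
tool_pos: [574.7, 57.0, 263.5]
eef_rot: [0.0, 0.627, 0.779, 0.0]
ft_force: [1.1, -1.4, -3.0]
finger_gap: 0.15
finger_force: 8.0
```

Call:
play_rows:
  delta_rot:
    - [0,0,0]
    - [0,0,0]
    - [0,0,0]
  slide:
    - [0,0.1,-0.03]
    - [0,0.19,-0.07]
    - [0,0.19,-0.07]
  gripper: [1,1,1]

```text
t: 6.55
tool_pos: [576.4, 57.4, 264.2]
eef_rot: [0.0, 0.627, 0.779, 0.0]
ft_force: [1.4, -2.0, -4.6]
finger_gap: 0.147
finger_force: 8.0
```

Call:
play_rows:
  delta_rot:
    - [0,0,0]
    - [0,0,0]
    - [0,0,0]
  slide:
    - [0,0.1,0]
    - [0,0.19,0]
    - [0,0.19,0]
  gripper: [1,1,1]

```text
t: 6.92
tool_pos: [578.4, 57.8, 264.8]
eef_rot: [0.0, 0.627, 0.779, 0.0]
ft_force: [-1.6, -1.8, 1.2]
finger_gap: 0.15
finger_force: 8.0
```

Call:
play_rows:
  delta_rot:
    - [0,0,0]
    - [0,0,0]
    - [0,0,0]
  slide:
    - [0,0.1,-0.03]
    - [0,0.19,-0.06]
    - [0,0.19,-0.06]
  gripper: [1,1,1]

```text
t: 7.3
tool_pos: [580.3, 58.2, 265.3]
eef_rot: [0.0, 0.627, 0.779, 0.0]
ft_force: [-2.1, -3.0, 5.3]
finger_gap: 0.147
finger_force: 8.0
```

Call:
play_rows:
  delta_rot:
    - [0,0,0]
    - [0,0,0]
    - [0,0,0]
  slide:
    - [0,0.1,-0.06]
    - [0,0.19,-0.12]
    - [0,0.19,-0.12]
  gripper: [1,1,1]

```text
t: 7.68
tool_pos: [582.0, 58.6, 266.0]
eef_rot: [0.0, 0.627, 0.779, -0.0]
ft_force: [-1.4, -2.1, 2.3]
finger_gap: 0.143
finger_force: 8.0
```

Call:
play_rows:
  delta_rot:
    - [0,0,0]
    - [0,0,0]
    - [0,0,0]
  slide:
    - [0,0.1,-0.04]
    - [0,0.19,-0.08]
    - [0,0.19,-0.08]
  gripper: [1,1,1]

```text
t: 8.05
tool_pos: [583.8, 59.0, 266.6]
eef_rot: [-0.0, 0.627, 0.779, -0.0]
ft_force: [-0.3, -2.2, -1.9]
finger_gap: 0.149
finger_force: 8.0
```

Call:
play_rows:
  delta_rot:
    - [0,0,0]
    - [0,0,0]
    - [0,0,0]
  slide:
    - [0,0.1,-0.03]
    - [0,0.19,-0.06]
    - [0,0.19,-0.06]
  gripper: [1,1,1]

```text
t: 8.43
tool_pos: [585.7, 59.4, 267.3]
eef_rot: [-0.0, 0.627, 0.779, -0.0]
ft_force: [1.0, -1.6, -4.0]
finger_gap: 0.145
finger_force: 8.0
```

Call:
play_rows:
  delta_rot:
    - [0,0,0]
    - [0,0,0]
    - [0,0,0]
  slide:
    - [0,0.1,-0.02]
    - [0,0.19,-0.03]
    - [0,0.19,-0.03]
  gripper: [1,1,1]

```text
t: 8.8
tool_pos: [587.6, 59.8, 267.8]
eef_rot: [0.0, 0.627, 0.779, 0.0]
ft_force: [0.2, -1.9, -3.1]
finger_gap: 0.146
finger_force: 8.0
```

Call:
play_rows:
  delta_rot:
    - [0,0,0]
    - [0,0,0]
    - [0,0,0]
  slide:
    - [0,0.1,-0.02]
    - [0,0.2,-0.03]
    - [0,0.2,-0.03]
  gripper: [1,1,1]

```text
t: 9.18
tool_pos: [589.7, 60.3, 268.4]
eef_rot: [0.0, 0.627, 0.779, 0.0]
ft_force: [0.5, -3.1, 0.5]
finger_gap: 0.154
finger_force: 8.0
```

Call:
play_rows:
  delta_rot:
    - [0,0,0]
    - [0,0,0]
    - [0,0,0]
  slide:
    - [0,0.1,-0.03]
    - [0,0.2,-0.05]
    - [0,0.2,-0.05]
  gripper: [1,1,1]

```text
t: 9.55
tool_pos: [591.6, 60.7, 268.9]
eef_rot: [0.0, 0.627, 0.779, 0.0]
ft_force: [-0.3, -2.4, 2.7]
finger_gap: 0.147
finger_force: 8.0
```

Call:
play_rows:
  delta_rot:
    - [0,0,0]
    - [0,0,0]
    - [0,0,0]
  slide:
    - [0,0.1,-0.04]
    - [0,0.2,-0.07]
    - [0,0.2,-0.07]
  gripper: [1,1,1]

```text
t: 9.93
tool_pos: [593.5, 61.1, 269.4]
eef_rot: [0.0, 0.627, 0.779, 0.0]
ft_force: [-0.9, -2.9, 2.1]
finger_gap: 0.148
finger_force: 8.0
```

Call:
play_rows:
  delta_rot:
    - [0,0,0]
    - [0,0,0]
    - [0,0,0]
  slide:
    - [0,0.1,-0.03]
    - [0,0.2,-0.06]
    - [0,0.2,-0.06]
  gripper: [1,1,1]

```text
t: 10.3
tool_pos: [595.4, 61.5, 269.9]
eef_rot: [0.0, 0.627, 0.779, 0.0]
ft_force: [-0.4, -2.4, 2.3]
finger_gap: 0.148
finger_force: 8.0
```

Call:
play_rows:
  delta_rot:
    - [0,0,0]
    - [0,0,0]
    - [0,0,0]
  slide:
    - [0,0.1,-0.03]
    - [0,0.2,-0.06]
    - [0,0.2,-0.06]
  gripper: [1,1,1]

```text
t: 10.68
tool_pos: [597.4, 62.0, 270.4]
eef_rot: [0.0, 0.627, 0.779, 0.0]
ft_force: [0.7, -2.4, -0.3]
finger_gap: 0.146
finger_force: 8.0
```

Call:
play_rows:
  delta_rot:
    - [0,0,0]
    - [0,0,0]
    - [0,0,0]
  slide:
    - [0,0.1,-0.02]
    - [0,0.2,-0.05]
    - [0,0.2,-0.05]
  gripper: [1,1,1]

```text
t: 11.05
tool_pos: [599.3, 62.4, 270.8]
eef_rot: [-0.0, 0.627, 0.779, -0.0]
ft_force: [-0.6, -2.5, -0.9]
finger_gap: 0.148
finger_force: 8.0
```

Call:
play_rows:
  delta_rot:
    - [0,0,0]
    - [0,0,0]
    - [0,0,0]
  slide:
    - [0,0.1,-0.02]
    - [0,0.2,-0.04]
    - [0,0.2,-0.04]
  gripper: [1,1,1]

```text
t: 11.42
tool_pos: [601.3, 62.8, 271.3]
eef_rot: [0.0, 0.627, 0.779, 0.0]
ft_force: [0.2, -1.8, -1.4]
finger_gap: 0.148
finger_force: 8.0
```

Call:
play_rows:
  delta_rot:
    - [0,0,0]
    - [0,0,0]
    - [0,0,0]
  slide:
    - [0,0.1,-0.02]
    - [0,0.2,-0.04]
    - [0,0.2,-0.04]
  gripper: [1,1,1]

```text
t: 11.8
tool_pos: [603.2, 63.3, 271.7]
eef_rot: [-0.0, 0.627, 0.779, 0.0]
ft_force: [0.1, -1.4, -2.4]
finger_gap: 0.147
finger_force: 8.0
```

Call:
play_rows:
  delta_rot:
    - [0,0,0]
    - [0,0,0]
    - [0,0,0]
  slide:
    - [0,0.1,-0.01]
    - [0,0.2,-0.03]
    - [0,0.2,-0.03]
  gripper: [1,1,1]

```text
t: 12.18
tool_pos: [605.2, 63.7, 272.1]
eef_rot: [0.0, 0.627, 0.779, 0.0]
ft_force: [1.0, -2.6, -1.9]
finger_gap: 0.147
finger_force: 8.0
```

Call:
play_rows:
  delta_rot:
    - [0,0,0]
    - [0,0,0]
    - [0,0,0]
  slide:
    - [0,0.1,-0.01]
    - [0,0.2,-0.03]
    - [0,0.2,-0.03]
  gripper: [1,1,1]

```text
t: 12.55
tool_pos: [607.2, 64.1, 272.5]
eef_rot: [0.0, 0.627, 0.779, 0.0]
ft_force: [-0.3, -1.5, -0.8]
finger_gap: 0.149
finger_force: 8.0
```

Call:
play_rows:
  delta_rot:
    - [0,0,0]
    - [0,0,0]
    - [0,0,0]
  slide:
    - [0,0.1,-0.02]
    - [0,0.2,-0.03]
    - [0,0.2,-0.03]
  gripper: [1,1,1]

```text
t: 12.92
tool_pos: [609.2, 64.6, 272.8]
eef_rot: [0.0, 0.627, 0.779, 0.0]
ft_force: [0.4, -1.3, 1.1]
finger_gap: 0.151
finger_force: 8.0
```

Call:
play_rows:
  delta_rot:
    - [0,0,0]
    - [0,0,0]
    - [0,0,0]
  slide:
    - [0,0.1,-0.02]
    - [0,0.2,-0.04]
    - [0,0.2,-0.04]
  gripper: [1,1,1]

```text
t: 13.3
tool_pos: [611.1, 65.0, 273.2]
eef_rot: [0.0, 0.627, 0.779, 0.0]
ft_force: [1.4, -1.1, 0.7]
finger_gap: 0.15
finger_force: 8.0
```

Call:
play_rows:
  delta_rot:
    - [0,0,0]
    - [0,0,0]
    - [0,0,0]
  slide:
    - [0,0.1,-0.02]
    - [0,0.2,-0.04]
    - [0,0.2,-0.04]
  gripper: [1,1,1]

```text
t: 13.68
tool_pos: [613.0, 65.4, 273.5]
eef_rot: [0.0, 0.627, 0.779, 0.0]
ft_force: [0.6, -2.0, 1.0]
finger_gap: 0.149
finger_force: 8.0
```

Call:
play_rows:
  delta_rot:
    - [0,0,0]
    - [0,0,0]
    - [0,0,0]
  slide:
    - [0,0.1,-0.02]
    - [0,0.2,-0.03]
    - [0,0.2,-0.03]
  gripper: [1,1,1]

```text
t: 14.05
tool_pos: [614.9, 65.8, 273.8]
eef_rot: [0.0, 0.627, 0.779, 0.0]
ft_force: [1.3, -1.5, -1.6]
finger_gap: 0.148
finger_force: 8.0
```

Call:
play_rows:
  delta_rot:
    - [0,0,0]
    - [0,0,0]
    - [0,0,0]
  slide:
    - [0,0.1,-0.01]
    - [0,0.2,-0.02]
    - [0,0.2,-0.02]
  gripper: [1,1,1]

```text
t: 14.42
tool_pos: [616.9, 66.3, 274.0]
eef_rot: [0.0, 0.627, 0.779, 0.0]
ft_force: [0.3, -2.3, -1.2]
finger_gap: 0.15
finger_force: 8.0
```

Call:
play_rows:
  delta_rot:
    - [0,0,0]
    - [0,0,0]
    - [0,0,0]
  slide:
    - [0,0.1,-0.01]
    - [0,0.2,-0.02]
    - [0,0.2,-0.02]
  gripper: [1,1,1]

```text
t: 14.8
tool_pos: [618.6, 66.6, 274.2]
eef_rot: [-0.0, 0.627, 0.779, -0.0]
ft_force: [-1.9, -2.6, 1.4]
finger_gap: 0.147
finger_force: 8.0
```

Call:
play_rows:
  delta_rot:
    - [0,0,0]
    - [0,0,0]
    - [0,0,0]
  slide:
    - [0,0.05,-0.01]
    - [0,0.08,-0.01]
    - [0,0.08,-0.01]
  gripper: [1,1,1]

```text
t: 15.18
tool_pos: [619.4, 66.8, 274.3]
eef_rot: [-0.0, 0.627, 0.779, -0.0]
ft_force: [-2.1, -2.8, 1.1]
finger_gap: 0.145
finger_force: 8.0
```

Run:
```python
from h import *; from bench import eyes,telemetry
out=[]
for k in range(3):
    p,d=eyes.snapshot("scene"); o=telemetry.get_obs(); f=o["ft_force"]; print(f.round(2),"Fs",(f[0]*.977+f[1]*.213).round(2),o["tool_pos"].round(2))
a=cv2.imread("pics/scene1.png"); b=p[:,:,::-1]
cv2.imwrite("pics/c2.png",np.hstack([cv2.resize(q[180:270,230:320],(400,400),interpolation=2) for q in (a,b)]))
```

```text
[-2.95 -3.13  1.44] Fs -3.55 [619.39  66.74 274.28]
[-3.47 -3.67  1.51] Fs -4.18 [619.38  66.78 274.26]
[-2.91 -2.22  1.34] Fs -3.32 [619.41  66.77 274.29]
```

View pics/c2.png

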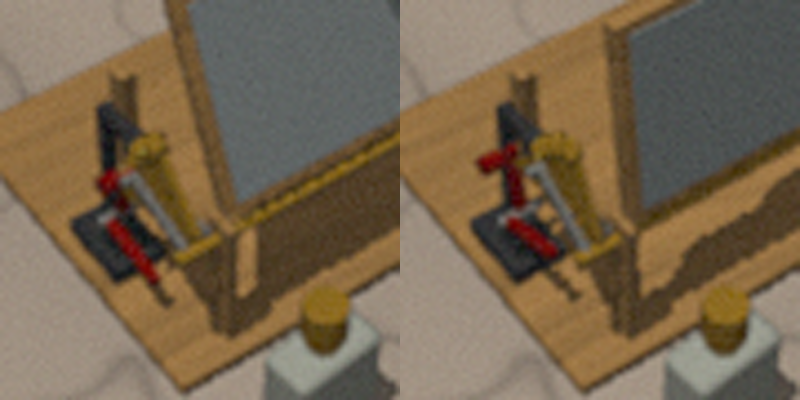

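The pawl's upper end has tipped outward, from about (115,185) to (490−400,160), and about 3.5 N is felt at the stop. It has tripped, so I'll grip firmer and carry the mirror down.

```bash
for r in "1.445 1.045" "1.045 .645" ".645 .245" ".245 .045"; do set -- $r; python3 arc.py $1 "np.linspace($1,$2,10)[1:]"|awk '{printf "[0,%s,%s],",$3,$5}'; echo; done
```

```text
[0,-0.88,0.13],[0,-1.75,0.3],[0,-2.62,0.51],[0,-3.47,0.76],[0,-4.31,1.04],[0,-5.14,1.36],[0,-5.95,1.72],[0,-6.75,2.11],[0,-7.53,2.54],
[0,-0.76,0.46],[0,-1.5,0.96],[0,-2.21,1.49],[0,-2.9,2.05],[0,-3.57,2.64],[0,-4.2,3.26],[0,-4.81,3.9],[0,-5.39,4.58],[0,-5.94,5.27],
[0,-0.52,0.72],[0,-1.0,1.47],[0,-1.46,2.23],[0,-1.87,3.02],[0,-2.26,3.82],[0,-2.6,4.64],[0,-2.91,5.47],[0,-3.19,6.32],[0,-3.42,7.17],
[0,-0.1,0.43],[0,-0.2,0.87],[0,-0.28,1.3],[0,-0.35,1.74],[0,-0.42,2.18],[0,-0.47,2.62],[0,-0.52,3.06],[0,-0.55,3.51],[0,-0.58,3.95],
```

Call:
play_rows:
  delta_rot:
    - [0,0,0]
    - [0,0,0]
    - [0,0,0]
    - [0,0,0]
    - [0,0,0]
    - [0,0,0]
    - [0,0,0]
    - [0,0,0]
    - [0,0,0]
    - [0,0,0]
  slide:
    - [0,0,0]
    - [0,-0.88,0.13]
    - [0,-1.75,0.3]
    - [0,-2.62,0.51]
    - [0,-3.47,0.76]
    - [0,-4.31,1.04]
    - [0,-5.14,1.36]
    - [0,-5.95,1.72]
    - [0,-6.75,2.11]
    - [0,-7.53,2.54]
  gripper: [1,1,1,1,1,1,1,1,1,1]
  force: 18

```text
t: 16.58
tool_pos: [544.8, 50.4, 249.0]
eef_rot: [-0.0, 0.627, 0.779, -0.0]
ft_force: [-4.5, -3.6, 7.8]
finger_gap: 0.146
finger_force: 18.0
```

Call:
play_rows:
  delta_rot:
    - [0,0,0]
    - [0,0,0]
    - [0,0,0]
    - [0,0,0]
    - [0,0,0]
    - [0,0,0]
    - [0,0,0]
    - [0,0,0]
    - [0,0,0]
    - [0,0,0]
  slide:
    - [0,-0.76,0.46]
    - [0,-1.5,0.96]
    - [0,-2.21,1.49]
    - [0,-2.9,2.05]
    - [0,-3.57,2.64]
    - [0,-4.2,3.26]
    - [0,-4.81,3.9]
    - [0,-5.39,4.58]
    - [0,-5.94,5.27]
    - [0,-5.94,5.27]
  gripper: [1,1,1,1,1,1,1,1,1,1]

```text
t: 17.82
tool_pos: [485.1, 37.4, 194.8]
eef_rot: [-0.002, 0.627, 0.779, -0.002]
ft_force: [-6.2, -4.5, 3.1]
finger_gap: 0.147
finger_force: 18.0
```

Run:
```python
from h import *; from bench import telemetry
o=telemetry.get_obs(); p=o["tool_pos"]; s=p[0]*.977+p[1]*.213; print(p,s,"a from s",np.arccos((644.5-s)/200),"from z",np.arcsin((p[2]+19-95)/200),o["ft_force"],o["finger_gap"])
```

```text
[485.05565498  37.36688145 194.84398491] 481.85852066587734 a from s 0.6211540062512445 from z 0.6362954227313776 [-6.21004154 -4.5209386   3.0599127 ] 0.1474038232828681
```

Call:
play_rows:
  delta_rot:
    - [0,0,0]
    - [0,0,0]
    - [0,0,0]
    - [0,0,0]
    - [0,0,0]
    - [0,0,0]
    - [0,0,0]
    - [0,0,0]
    - [0,0,0]
    - [0,0,0]
  slide:
    - [0,-0.7,0.72]
    - [0,-1.25,1.47]
    - [0,-1.75,2.23]
    - [0,-2.17,3.02]
    - [0,-2.56,3.82]
    - [0,-2.9,4.64]
    - [0,-3.21,5.47]
    - [0,-3.49,6.32]
    - [0,-3.72,7.17]
    - [0,-3.72,7.17]
  gripper: [1,1,1,1,1,1,1,1,1,1]

```text
t: 19.08
tool_pos: [452.2, 30.1, 124.0]
eef_rot: [0.0, 0.627, 0.779, 0.001]
ft_force: [4.4, -1.2, -3.5]
finger_gap: 0.14
finger_force: 18.0
```

Call:
play_rows:
  delta_rot:
    - [0,0,0]
    - [0,0,0]
    - [0,0,0]
    - [0,0,0]
    - [0,0,0]
    - [0,0,0]
    - [0,0,0]
    - [0,0,0]
    - [0,0,0]
    - [0,0,0]
  slide:
    - [0,-0.1,0.43]
    - [0,-0.2,0.87]
    - [0,-0.28,1.3]
    - [0,-0.35,1.74]
    - [0,-0.42,2.18]
    - [0,-0.47,2.62]
    - [0,-0.52,3.06]
    - [0,-0.55,3.51]
    - [0,-0.56,3.7]
    - [0,-0.56,3.7]
  gripper: [1,1,1,1,1,1,1,1,1,1]

```text
t: 20.32
tool_pos: [446.8, 28.9, 87.3]
eef_rot: [0.0, 0.627, 0.779, 0.001]
ft_force: [4.9, -1.8, -2.5]
finger_gap: 0.148
finger_force: 18.0
```

Run:
```python
from h import *; from bench import telemetry
o=telemetry.get_obs(); p=o["tool_pos"]; s=p[0]*.977+p[1]*.213; print(p,s,"from z",np.arcsin((p[2]+19-95)/200),o["ft_force"],o["finger_gap"])
```

```text
[446.81718116  28.93289033  87.31489004] 442.7030916358289 from z 0.05660467308604635 [ 4.88894056 -1.80521482 -2.45332943] 0.14780044580328988
```

Call:
play_rows:
  delta_rot:
    - [0,0,0]
    - [0,0,0]
    - [0,0,0]
    - [0,0,0]
    - [0,0,0]
    - [0,0,0]
  slide:
    - [0,0.05,0.25]
    - [0,0.1,0.5]
    - [0,0.1,0.75]
    - [0,0.1,0.95]
    - [0,0.1,0.95]
    - [0,0.1,0.95]
  gripper: [1,1,1,1,1,1]
  force: 8

```text
t: 21.08
tool_pos: [446.5, 28.9, 77.8]
eef_rot: [-0.0, 0.627, 0.779, -0.0]
ft_force: [0.1, -3.7, -1.8]
finger_gap: 0.146
finger_force: 8.0
```

Call:
play_rows:
  delta_rot:
    - [0,0,0]
    - [0,0,0]
    - [0,0,0]
  slide:
    - [0,0,0.06]
    - [0,0,0.12]
    - [0,0,0.12]
  gripper: [1,1,1]

```text
t: 21.45
tool_pos: [446.6, 28.9, 76.6]
eef_rot: [-0.0, 0.627, 0.779, -0.0]
ft_force: [-1.5, -5.3, -2.4]
finger_gap: 0.151
finger_force: 8.0
```

```bash
cat > see.py <<'E'
import sys; from h import *; from bench import eyes,telemetry
for k in range(2):
    p,d=eyes.snapshot("scene"); o=telemetry.get_obs(); f=o["ft_force"]; print(o["t"],f.round(2),"Fs",(f[0]*.977+f[1]*.213).round(2),o["tool_pos"].round(2),"a from z",np.arcsin((o["tool_pos"][2]-76)/200).round(3))
cv2.imwrite(f"pics/{sys.argv[1]}.png",cv2.resize(p[120:280,220:380,::-1],(600,600),interpolation=2))
E
python3 see.py s3
```

```text
21.5 [-2.29 -3.77 -1.91] Fs -3.04 [446.55  28.91  76.61] a from z 0.003
21.55 [-1.89 -4.12 -2.53] Fs -2.73 [446.55  28.93  76.62] a from z 0.003
```

View pics/s3.png

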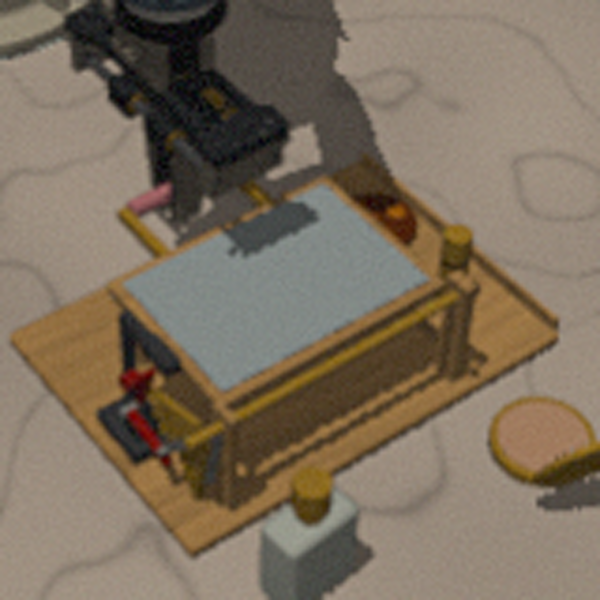

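The mirror is nearly level, but about 2 N of its weight is still carried and the pawl at (140,385) is ambiguous. I'll ease down further.

Call:
play_rows:
  delta_rot:
    - [0,0,0]
    - [0,0,0]
    - [0,0,0]
  slide:
    - [0,0,0.06]
    - [0,0,0.12]
    - [0,0,0.12]
  gripper: [1,1,1]

```text
t: 21.92
tool_pos: [446.6, 28.9, 75.6]
eef_rot: [-0.0, 0.627, 0.779, -0.0]
ft_force: [-3.2, -5.6, 0.8]
finger_gap: 0.145
finger_force: 8.0
```

```bash
python3 see.py s4
```

```text
21.975 [-3.78 -4.24  0.04] Fs -4.6 [446.57  28.94  75.58] a from z -0.002
22.025 [-3.63 -4.48 -0.  ] Fs -4.51 [446.59  28.95  75.59] a from z -0.002
```

Call:
play_rows:
  delta_rot:
    - [0,0,0]
    - [0,0,0]
    - [0,0,0]
    - [0,0,0]
  slide:
    - [0,-0.05,0.05]
    - [0,-0.08,0.1]
    - [0,-0.08,0.13]
    - [0,-0.08,0.13]
  gripper: [1,1,1,1]

```text
t: 22.52
tool_pos: [446.6, 28.9, 74.9]
eef_rot: [0.0, 0.627, 0.779, 0.0]
ft_force: [-4.4, -4.0, 9.7]
finger_gap: 0.145
finger_force: 8.0
```

```bash
python3 see.py s5
python3 - <<'E'
import cv2,numpy as np
a=cv2.imread("pics/s3.png");b=cv2.imread("pics/s5.png")
cv2.imwrite("pics/c5.png",np.hstack([cv2.resize(q[290:490,70:250],(360,400)) for q in (a,b)]))
E
```

```text
22.575 [-3.76 -3.19  7.97] Fs -4.35 [446.63  28.9   74.96] a from z -0.005
22.625 [-4.16 -3.28  9.99] Fs -4.76 [446.65  28.93  74.95] a from z -0.005
```

View pics/c5.png

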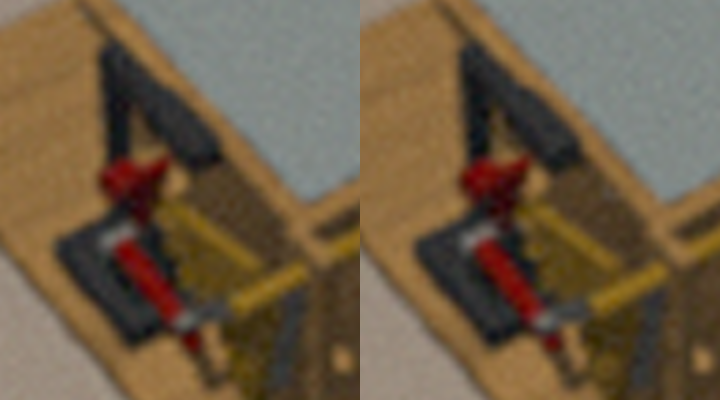

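The mirror is flat: about 9 N is felt on its rest at z 75, and the pawl head at (130,185) is back against the quadrant. Next I raise to about 0.525, past the first click and below the second.

Call:
play_rows:
  delta_rot:
    - [0,0,0]
    - [0,0,0]
    - [0,0,0]
    - [0,0,0]
    - [0,0,0]
    - [0,0,0]
    - [0,0,0]
    - [0,0,0]
    - [0,0,0]
    - [0,0,0]
  slide:
    - [0,-0.05,-0.05]
    - [0,-0.05,-1.05]
    - [0,0,-2.05]
    - [0,0.15,-3.04]
    - [0,0.32,-4.02]
    - [0,0.54,-5.0]
    - [0,0.8,-5.96]
    - [0,1.12,-6.91]
    - [0,1.48,-7.84]
    - [0,1.48,-7.84]
  gripper: [1,1,1,1,1,1,1,1,1,1]
  force: 18

```text
t: 23.88
tool_pos: [462.2, 32.3, 153.8]
eef_rot: [0.001, 0.627, 0.779, 0.001]
ft_force: [7.2, 0.6, -5.6]
finger_gap: 0.144
finger_force: 18.0
```

```bash
python3 see.py s6; python3 arc.py .4 "[.42,.44,.46,.48,.5,.52]"
```

```text
23.925 [ 6.8   0.19 -3.97] Fs 6.69 [462.05  32.23 153.47] a from z 0.398
23.975 [ 7.07 -0.05 -4.65] Fs 6.89 [461.95  32.23 153.3 ] a from z 0.397
0.42 y 0.16 z -0.37
0.44 y 0.33 z -0.73
0.46 y 0.5 z -1.09
0.48 y 0.68 z -1.45
0.5 y 0.87 z -1.8
0.52 y 1.06 z -2.15
```

Call:
play_rows:
  delta_rot:
    - [0,0,0]
    - [0,0,0]
    - [0,0,0]
    - [0,0,0]
    - [0,0,0]
    - [0,0,0]
    - [0,0,0]
    - [0,0,0]
  slide:
    - [0,0.26,-0.37]
    - [0,0.48,-0.73]
    - [0,0.65,-1.09]
    - [0,0.83,-1.45]
    - [0,1.02,-1.8]
    - [0,1.21,-2.15]
    - [0,1.21,-2.15]
    - [0,1.21,-2.15]
  gripper: [1,1,1,1,1,1,1,1]

```text
t: 24.98
tool_pos: [472.1, 34.5, 174.0]
eef_rot: [-0.0, 0.627, 0.779, -0.0]
ft_force: [-4.2, -2.9, 0.5]
finger_gap: 0.147
finger_force: 18.0
```

```bash
python3 see.py s7; python3 arc.py .517 "[.49,.465,.44,.415,.395,.375,.365]"
```

```text
25.025 [-3.68 -2.77  0.93] Fs -4.19 [472.05  34.5  173.99] a from z 0.512
25.075 [-3.72 -3.43  0.95] Fs -4.36 [472.07  34.49 173.99] a from z 0.512
0.49 y -0.26 z 0.47
0.465 y -0.49 z 0.92
0.44 y -0.71 z 1.37
0.415 y -0.92 z 1.82
0.395 y -1.07 z 2.19
0.375 y -1.22 z 2.56
0.365 y -1.3 z 2.75
```

Call:
play_rows:
  delta_rot:
    - [0,0,0]
    - [0,0,0]
    - [0,0,0]
    - [0,0,0]
    - [0,0,0]
    - [0,0,0]
    - [0,0,0]
    - [0,0,0]
  slide:
    - [0,-0.31,0.47]
    - [0,-0.54,0.92]
    - [0,-0.76,1.37]
    - [0,-0.97,1.82]
    - [0,-1.12,2.19]
    - [0,-1.25,2.45]
    - [0,-1.25,2.45]
    - [0,-1.25,2.45]
  gripper: [1,1,1,1,1,1,1,1]
  force: 12

```text
t: 26.08
tool_pos: [460.7, 32.0, 149.8]
eef_rot: [0.0, 0.627, 0.779, 0.0]
ft_force: [-0.9, -2.9, -1.5]
finger_gap: 0.148
finger_force: 12.0
```

```bash
python3 see.py s8
```

```text
26.125 [-1.21 -2.79 -1.98] Fs -1.78 [460.62  31.95 149.79] a from z 0.378
26.175 [-1.65 -2.17 -1.38] Fs -2.07 [460.63  31.97 149.81] a from z 0.378
```

Now I ease down in small steps with a lighter grip.

Call:
play_rows:
  delta_rot:
    - [0,0,0]
    - [0,0,0]
    - [0,0,0]
    - [0,0,0]
  slide:
    - [0,-0.04,0.1]
    - [0,-0.08,0.2]
    - [0,-0.1,0.25]
    - [0,-0.1,0.25]
  gripper: [1,1,1,1]
  force: 7

```text
t: 26.68
tool_pos: [459.6, 31.7, 147.2]
eef_rot: [0.0, 0.627, 0.779, 0.0]
ft_force: [0.2, -1.3, -1.7]
finger_gap: 0.145
finger_force: 7.0
```

```bash
python3 see.py s9
```

```text
26.725 [ 0.93 -1.29 -3.32] Fs 0.64 [459.6   31.72 147.21] a from z 0.364
26.775 [ 0.02 -0.79 -2.55] Fs -0.15 [459.6   31.74 147.21] a from z 0.364
```

Call:
play_rows:
  delta_rot:
    - [0,0,0]
    - [0,0,0]
    - [0,0,0]
    - [0,0,0]
  slide:
    - [0,-0.03,0.08]
    - [0,-0.06,0.15]
    - [0,-0.06,0.15]
    - [0,-0.06,0.15]
  gripper: [1,1,1,1]

```text
t: 27.28
tool_pos: [459.1, 31.6, 145.8]
eef_rot: [0.0, 0.627, 0.779, 0.0]
ft_force: [1.6, -0.9, 0.1]
finger_gap: 0.148
finger_force: 7.0
```

```bash
python3 see.py s10
```

```text
27.325 [ 2.11 -1.03 -0.19] Fs 1.84 [459.09  31.63 145.8 ] a from z 0.356
27.375 [2.15 0.59 0.16] Fs 2.22 [459.09  31.63 145.8 ] a from z 0.357
```

Call:
play_rows:
  delta_rot:
    - [0,0,0]
    - [0,0,0]
    - [0,0,0]
  slide:
    - [0,0.02,0.05]
    - [0,0.04,0.08]
    - [0,0.04,0.08]
  gripper: [1,1,1]

```text
t: 27.75
tool_pos: [458.8, 31.6, 144.8]
eef_rot: [-0.0, 0.627, 0.779, -0.0]
ft_force: [-1.8, -1.7, 2.6]
finger_gap: 0.148
finger_force: 7.0
```

```bash
python3 see.py s11
```

```text
27.8 [-1.41 -2.45  3.71] Fs -1.9 [458.76  31.58 144.81] a from z 0.351
27.85 [-2.   -2.44  3.91] Fs -2.47 [458.76  31.58 144.81] a from z 0.351
```

View pics/s11.png

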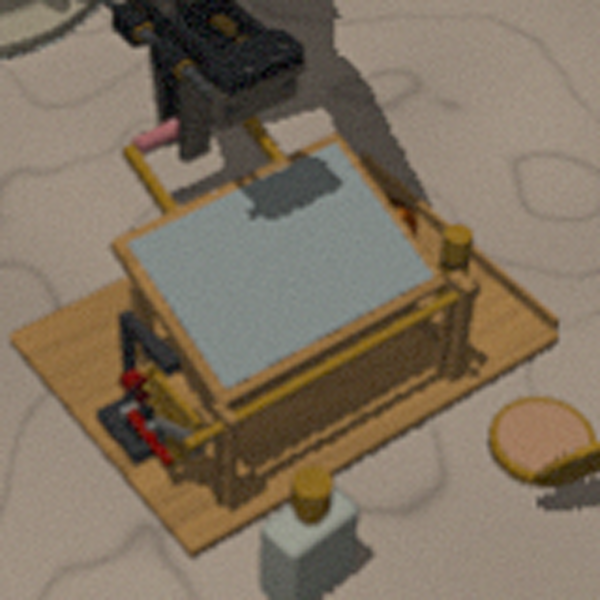

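The mirror is resting on the pawl: the load reversed at 0.35 rad and the pawl at (135,385) is engaged. Next I relieve the push, open and lift away.

Call:
play_rows:
  delta_rot:
    - [0,0,0]
    - [0,0,0]
    - [0,0,0]
    - [0,0,0]
    - [0,0,0]
    - [0,0,0]
    - [0,0,0]
    - [0,0,0]
    - [0,0,0]
    - [0,0,0]
  slide:
    - [0,0,-0.06]
    - [0,0,-0.06]
    - [0,0,-0.06]
    - [0,0,-0.06]
    - [0,0,-0.06]
    - [0,0,-1]
    - [0,0,-3]
    - [0,0,-6]
    - [0,0,-10]
    - [0,0,-13]
  gripper: [1.3,1.3,2,3,4.5,4.5,4.5,4.5,4.5,4.5]

```text
t: 29.1
tool_pos: [459.6, 31.7, 277.2]
eef_rot: [0.001, 0.627, 0.779, 0.001]
ft_force: [0.2, 0.2, -0.5]
finger_gap: 0.491
finger_force: 0.0
```

Call:
play_rows:
  delta_rot:
    - [0,0,0]
    - [0,0,0]
    - [0,0,0]
    - [0,0,0]
  slide:
    - [0,0,0]
    - [0,0,0]
    - [0,0,0]
    - [0,0,0]
  gripper: [4.5,4.5,4.5,4.5]

```text
t: 29.6
tool_pos: [458.8, 31.6, 274.0]
eef_rot: [-0.001, 0.627, 0.779, -0.001]
ft_force: [0.3, -0.7, 0.6]
finger_gap: 0.495
finger_force: 0.0
```

```bash
python3 see.py s12
python3 - <<'E'
from h import *; from bench import eyes
i=eyes.camera_info("wrist"); p,d=eyes.snapshot("wrist"); p=p.astype(int)
m=(p[...,0]-p[...,1]>40)&(p[...,2]-p[...,1]>-8)&(d>0); v,u=np.nonzero(m); w=world(i,np.c_[u,v],d[v,u]); k=np.hypot(w[:,0]-460,w[:,1]-32)<60; k&=w[:,2]>60
z=np.percentile(w[k][:,2],98)-7; print(k.sum(),"sleeve z",z,"angle",np.arcsin((z-95)/200))
E
```

```text
29.65 [ 0.54 -0.02 -0.13] Fs 0.52 [458.89  31.63 274.16] a from z 1.435
29.7 [0.28 0.46 0.64] Fs 0.37 [458.97  31.64 274.32] a from z 1.441
28 sleeve z 165.32165357064082 angle 0.359288515252156
```

View pics/s12.png

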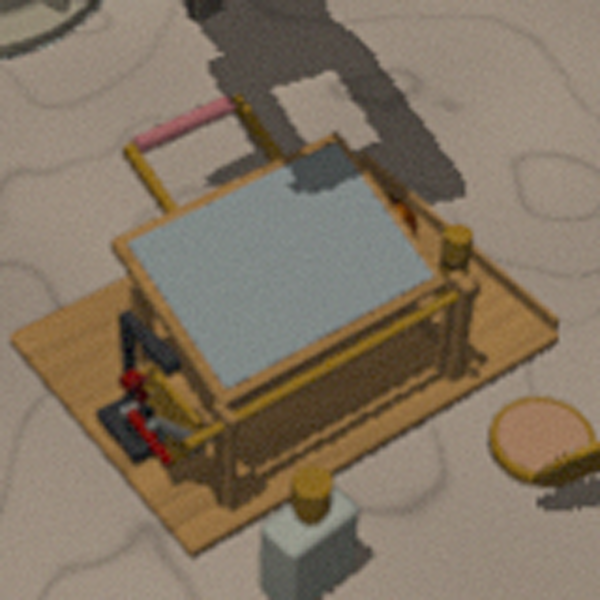

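The mirror rests by itself at about 0.36 rad on the first notch. The gripper is clear and the bystanders haven't moved.

```bash
python3 -c "
from bench import order; print(order.sign_off())"
```

```text
the job is handed in; nothing more can be done
None
```

The job is done and handed in at about 30 s: the pawl tripped at the top stop (about 3.5 N felt), the mirror was carried down flat and now rests on its first notch at about 0.36 rad, with the gripper clear.

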